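# Put the cutting wheels away by size

## Task

Put the four grinding wheels that have a hub away, each in its own blue tray: the smallest wheel in the smallest tray and so on up to the largest in the largest, each lying flat on the tray's floor, fully inside the rim. Lower them in rather than dropping them, and do not disturb the glass tumbler or the bare disc without a hub.

Things in the scene. Friction and masses are not known exactly. Their poses are not given: they have to be found in the camera images.
- wheel_50: loose grinding wheel lying flat: disc 50 mm across and 12 mm thick, brass-coloured rim, grey face, with a bare aluminium hub (upright cylinder, 30 mm across, from 12 to 50 mm high) rising from its centre, to grip by; about 0.12 kg (may be 30 % less to 40 % more). Origin: centre of its underside; z up along the hub.
- tray_50: shallow round blue steel tray, fixed to the bench, home of the 50 mm wheel: 66 mm across inside, 74 mm outside, rim 12 mm high, floor 4 mm thick. Origin: centre of its underside, on the bench; z up.
- wheel_70: loose grinding wheel lying flat: disc 70 mm across and 12 mm thick, brass-coloured rim, grey face, with a bare aluminium hub (upright cylinder, 30 mm across, from 12 to 50 mm high) rising from its centre, to grip by; about 0.2 kg (may be 30 % less to 40 % more). Origin: centre of its underside; z up along the hub.
- tray_70: shallow round blue steel tray, fixed to the bench, home of the 70 mm wheel: 86 mm across inside, 94 mm outside, rim 12 mm high, floor 4 mm thick. Origin: centre of its underside, on the bench; z up.
- wheel_90: loose grinding wheel lying flat: disc 90 mm across and 12 mm thick, brass-coloured rim, grey face, with a bare aluminium hub (upright cylinder, 30 mm across, from 12 to 50 mm high) rising from its centre, to grip by; about 0.3 kg (may be 30 % less to 40 % more). Origin: centre of its underside; z up along the hub.
- tray_90: shallow round blue steel tray, fixed to the bench, home of the 90 mm wheel: 106 mm across inside, 114 mm outside, rim 12 mm high, floor 4 mm thick. Origin: centre of its underside, on the bench; z up.
- wheel_110: loose grinding wheel lying flat: disc 110 mm across and 12 mm thick, brass-coloured rim, grey face, with a bare aluminium hub (upright cylinder, 30 mm across, from 12 to 50 mm high) rising from its centre, to grip by; about 0.42 kg (may be 30 % less to 40 % more). Origin: centre of its underside; z up along the hub.
- tray_110: shallow round blue steel tray, fixed to the bench, home of the 110 mm wheel: 126 mm across inside, 134 mm outside, rim 12 mm high, floor 4 mm thick. Origin: centre of its underside, on the bench; z up.
- tumbler: clear glass tumbler standing upright, loose, 72 mm across the rim, 90 mm tall; leave it alone. Origin: centre of its underside.
- bare_disc: bare dark disc without a hub, loose, lying flat, 80 mm across, 12 mm thick, 20 mm hole in the middle; leave it where it is. Origin: centre of its underside.
Things that resemble listed ones, but are neither listed nor needed, are in the scene too. What is shaped like the tray_70 but orange or pink is not meant.

How it is judged:
By the outcome, as a careful person would: the job done as asked, in the order asked, and still so for the second after the job is handed in, with the robot touching nothing.
It also fails if it takes over 102 s, if anything falls off the work surface, if the arm or the gripper's body presses on something with over 40 N, if the wrist force passes 120 N, or if a joint passes its speed limit or range.

## Robot

A 6-joint arm with a two-finger parallel gripper is mounted at the origin on the work surface. World frame = base frame: x ahead of the robot, y to its left, z up, the work surface at z = 0. Lengths are in mm, angles in rad, forces in N, time in s.
With the tool pointing down it reaches from about 350 to 775 mm from the base axis. Payload 7.3 kg.
Tool frame: the origin (TCP) lies midway between the tips of the shut fingers; the grasp point (between the pads) lies 19 mm behind it; z points along the fingers, y is the line along which they close (so a half turn about z gives the same grasp; the last joint's range is limited). The gripper opens to 92 mm and grips with 3 to 60 N. Pads are 19 mm wide; open, the fingers measure 130 mm over their backs; the gripper's body (75 mm by 190 mm) begins 47 mm behind the grasp point.
Start: joints at [1.184, 0.342, 1.524, -0, 1.275, -0.146], TCP at [125.186, 509.878, 204.941] pointing down, gripper open.
Joint ranges: [-2.53, 2.53], [-0.77, 2.02], [0.04, 2.7], [-1, 4.14], [0.28, 2.66], [-3.11, 3.11]. Speed limits (rad/s): [2.57, 2.57, 3.14, 3.14, 3.14, 3.14].

## Interface

Orientations are given as [roll, pitch, yaw] about the fixed x, y, z axes, in that order (R = Rz(yaw) Ry(pitch) Rx(roll)).
In Python, from plant import monitor, optics, workorder gives the robot as it stands. The module is installed in compiled form; this text tells all that it offers.
- The arm moves only by the tool servo_tool, never from a script. Its arguments are lists of equal length, an entry for each row: "linear": the shift along the tool's x, y, z as a fraction of full scale, a list of three; "spin": the turn about the tool's z as a fraction of full scale. In form: {"linear": [[dx, dy, dz], ...], "spin": [spin, ...]}. A call has exactly 8 rows; each row shifts and turns the commanded pose from where the row before left it, along the tool's axes as they then stand; what a row does not reach is not made up. Full scale, the value 1, is 200 mm for a shift and 90 degrees for a turn. A row lasts 1/8 s, in which the tool goes at most 62.5 mm and 10.7 degrees, less where a joint would pass 70% of its speed; a pose out of reach is approached as far as the arm can. A call with a number of a shift or a turn outside -1 to 1 is refused whole. A call with a gripper value outside its range is refused whole. "hand" is the opening, from -1 (shut) to 1 (fully open), set as the call begins (left out, the last holds). The fingers move at their own pace and stop on an object; the grip force is fixed at half the most. Time passes only in rows, so rows that do not move let the fingers close, or fill a call up. It gives the time, the measured TCP pose, the force, the opening and the grip force at its end, in the units of the state.
- monitor.get_obs(): the state, without advancing time (a new reading comes with each control period).
- optics.capture(name): name is "side" or "top" or "wrist"; returns a dict with "frame" (420x560x3 uint8, blue, green, red), "K" (3x3 intrinsics, pixels), "world_to_cam" (4x4, takes a point from world to camera coordinates). Camera axes: x right, y down, z forward; pixel columns grow to the right and rows downward; lengths in mm; the calibration is good to about 2 mm. A picture is of the moment at which its call begins. There is no depth.
- workorder.close_job(): hands the job in; it is judged then, once.
The state is a dict: "time": time; "joint_positions": joint angles; "dq": joint speeds; "tau": joint torques, N m; "tool_pos": TCP position; "tcp_rot": TCP orientation; "contact_force": force on the tool from outside, world axes, zero at the start; "moment": the same for the moment, N m; "grip_width": finger opening in mm; "finger_force": force on a finger pad.
Only numpy, scipy, OpenCV 4.12 (cv2) and the standard library are available. Lean on these libraries where they do the work, as an engineer would, in place of code of your own. Each camera call takes 0.05 s, during which the arm holds its last target. There are 200 camera calls.

## Working session

There is one attempt and no reset: what is moved stays moved. The work goes in short steps, Python scripts to look and compute and a tool call to move; the robot and the scene stay as the last step left them, time stands still between calls to the robot, and variables do not carry over. Pictures are saved under pics/ and viewed, at most 14 in all, crops included, and the job is handed in when it is done.

Besides the shell and the picture viewer there is one more tool, called as name(argument=value, ...) on one line, values as JSON. servo_tool: Moves the arm, as the interface text tells. Shift numbers are shares of 200 mm and turn numbers shares of 90 degrees, none past 1 either way. Its arguments: {"type":"object","properties":{"linear":{"type":"array","items":{"type":"array","items":{"type":"number","minimum":-1,"maximum":1}}},"spin":{"type":"array","items":{"type":"number","minimum":-1,"maximum":1}},"hand":{"type":"number"}},"required":["linear","spin"]}

```bash
mkdir -p pics; python3 - <<'E'
from plant import monitor, optics
import cv2,pickle
o=monitor.get_obs();print({k:o[k] for k in("time","tool_pos","tcp_rot","grip_width","contact_force")})
for n in("top","side"):
    c=optics.capture(n);cv2.imwrite(f"pics/{n}0.png",c["frame"]);pickle.dump(c,open(f"{n}0.pkl","wb"));print(c["K"],c["world_to_cam"])
E
```

```text
{'time': 0.0, 'tool_pos': array([125.02607964, 509.44273855, 204.23094707]), 'tcp_rot': array([-3.14004394e+00, -2.15211876e-04,  2.90080633e+00]), 'grip_width': 91.93689514142103, 'contact_force': array([-0.47151276, -0.68214334,  0.37393011])}
[[400.12105976   0.         272.93501717]
 [  0.         400.12105976 207.1107792 ]
 [  0.           0.           1.        ]] [[-8.74369679e-03 -9.99961613e-01 -5.66444197e-04  2.65046892e+01]
 [-9.77939172e-01  8.66935890e-03 -2.08709889e-01  4.63959021e+02]
 [ 2.08706788e-01 -1.27094802e-03 -9.77977434e-01  1.20874791e+03]
 [ 0.00000000e+00  0.00000000e+00  0.00000000e+00  1.00000000e+00]]
[[461.62173586   0.         278.13960035]
 [  0.         461.62173586 210.96766388]
 [  0.           0.           1.        ]] [[ 8.18836926e-01 -5.73610499e-01  2.18422460e-02 -3.60331715e+02]
 [-3.47818916e-01 -5.26067682e-01 -7.76063655e-01  2.23522542e+02]
 [ 4.56648760e-01  6.27872431e-01 -6.30276225e-01  9.99380107e+02]
 [ 0.00000000e+00  0.00000000e+00  0.00000000e+00  1.00000000e+00]]
```

View pics/top0.png

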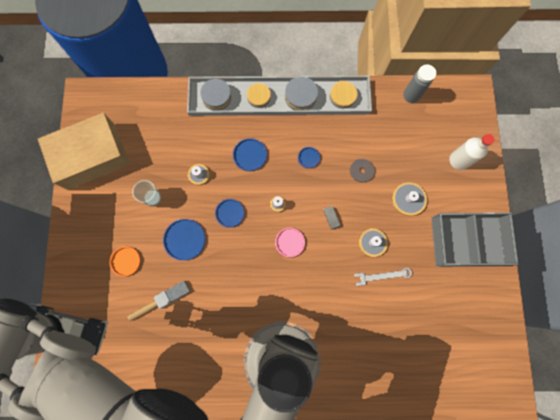

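View pics/side0.png

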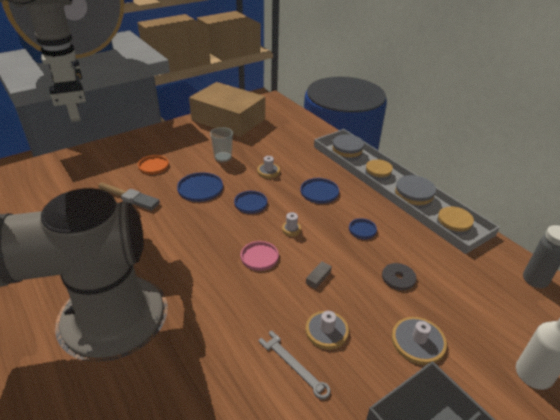

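```bash
cat > h.py <<'E'
import numpy as np,cv2,pickle
def proj(c,P):
    q=np.c_[P,np.ones(len(P))]@np.array(c["world_to_cam"])[:3].T; p=q@c["K"].T; return p[:,:2]/p[:,2:]
def back(c,uv,z):
    T=np.array(c["world_to_cam"]);R=T[:3,:3];C=-R.T@T[:3,3]
    uv=np.atleast_2d(np.asarray(uv,float)); d=np.c_[uv,np.ones(len(uv))]@np.linalg.inv(c["K"]).T@R
    return (C+d*((z-C[2])/d[:,2:]))[:,:2]
def circ(P):  # enclosing circle of points on plane
    (x,y),r=cv2.minEnclosingCircle(P.astype(np.float32)); 
    from scipy.optimize import least_squares
    s=least_squares(lambda q:np.hypot(P[:,0]-q[0],P[:,1]-q[1])-q[2],[x,y,r],loss='soft_l1',f_scale=1.5).x
    return s
def blobs(c,kind,zs,amin=60):
    h=cv2.cvtColor(c["frame"],cv2.COLOR_BGR2HSV)
    m=cv2.inRange(h,(100,120,40),(125,255,255)) if kind=="blue" else cv2.inRange(h,(17,90,70),(32,255,255))
    m=cv2.morphologyEx(m,cv2.MORPH_CLOSE,np.ones((5,5)))
    for k in cv2.findContours(m,cv2.RETR_EXTERNAL,cv2.CHAIN_APPROX_NONE)[0]:
        if cv2.contourArea(cv2.convexHull(k))<amin: continue
        hu=cv2.convexHull(k)[:,0]; 
        P=back(c,hu,zs); s=circ(P)
        if s[2]<90: yield hu.mean(0),s
E
python3 - <<'E'
from h import *
ims={}
for n in("top","side"):
    c=pickle.load(open(f"{n}0.pkl","rb"))
    for kind,z in(("blue",11),("brass",9)):
        for p,s in blobs(c,kind,z): print(n,kind,p.round(),s[:2].round(1),"D",(2*s[2]).round(1))
c=pickle.load(open("top0.pkl","rb"))["frame"]
a=cv2.resize(c[130:270,130:265],None,fx=3,fy=3,interpolation=2);b=cv2.resize(c[130:270,265:440],None,fx=2.2,fy=3,interpolation=2)
cv2.imwrite("pics/crop0.png",np.hstack([a,b]))
E
```

```text
top blue [184. 240.] [370.5 306.4] D 127.7
top blue [229. 213.] [455.2 162.6] D 87.2
top blue [309. 157.] [641.6 -97.6] D 66.4
top blue [248. 155.] [653.2  98.3] D 107.9
top brass [142. 311.] [217.3 462.9] D 169.7
top brass [374. 243.] [ 355.3 -295.2] D 91.3
top brass [277. 206.] [483.5   8.5] D 49.4
top brass [409. 201.] [ 497.4 -422.4] D 112.0
top brass [197. 174.] [586.7 267.7] D 71.6
top brass [299. 105.] [866.5 -76.6] D 105.5
top brass [220. 104.] [867.  215.5] D 95.1
top brass [259.  94.] [872.   69.4] D 83.8
top brass [343.  93.] [ 872.4 -224.4] D 95.0
side blue [362. 229.] [ 640.6 -103.2] D 56.0
side blue [251. 202.] [454.6 157. ] D 77.2
side blue [322. 191.] [653.4  91.6] D 96.4
side blue [200. 187.] [371.2 299.7] D 117.5
side brass [417. 339.] [ 498.6 -423.3] D 112.2
side brass [326. 330.] [ 356.5 -296.5] D 91.3
side brass [291. 229.] [484.5   3.6] D 50.3
side brass [455. 218.] [ 885.7 -210.5] D 101.4
side brass [412. 199.] [878.4 -68.8] D 105.9
side brass [112. 190.] [151.  427.4] D 65.2
side brass [268. 173.] [585.9 262.2] D 71.7
side brass [379. 167.] [887.4  85.6] D 93.1
side brass [347. 152.] [875.6 223.8] D 90.9
```

View pics/crop0.png

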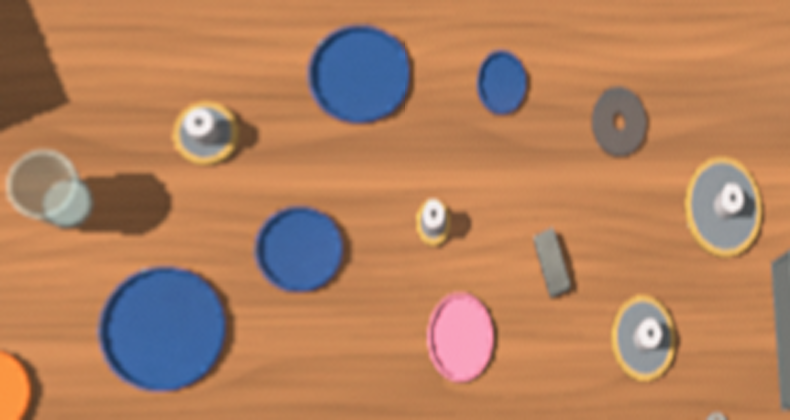

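The top view shows hubbed wheels at (278,204), (198,175), (373,242) and (410,199). Their measured diameters of 50, 70, 90 and 112 mm fit wheel_50, wheel_70, wheel_90 and wheel_110. The discs in the grey rack at rows 94–105 have no hub and aren't needed. The bare disc is at (362,171) and the tumbler at (146,192).

Blue trays are at (309,157), (229,213), (248,155) and (184,240), for the 50, 70, 90 and 110 mm wheels. The pink (291,242) and orange (126,261) ones are decoys. The enlarged crop confirms all of this.

The two cameras disagree by about 6 mm on the trays, so I'll refine those with a softer colour edge.

```bash
cat >> h.py <<'E'
from scipy.optimize import minimize
def ringfit(c,x0,y0,rr,z,search=14):
    """centre of circle radius rr at height z: maximise mean colour-gradient magnitude along the circle (Lab)"""
    g=cv2.cvtColor(c["frame"],cv2.COLOR_BGR2LAB).astype(np.float32)
    a=np.linspace(0,2*np.pi,180,endpoint=False)
    def samp(x,y,r):
        uv=proj(c,np.c_[x+r*np.cos(a),y+r*np.sin(a),0*a+z]).astype(np.float32)
        return cv2.remap(g,uv[:,0][None],uv[:,1][None],cv2.INTER_LINEAR)[0]
    d=3.0
    f=lambda q:-np.mean(np.minimum(np.linalg.norm(samp(q[0],q[1],rr+d)-samp(q[0],q[1],rr-d),axis=1),60))
    b=min(((f((x0+i,y0+j)),x0+i,y0+j) for i in range(-search,search+1,2) for j in range(-search,search+1,2)))
    s=minimize(f,b[1:],method="Nelder-Mead",options=dict(initial_simplex=[b[1:],(b[1]+1.5,b[2]),(b[1],b[2]+1.5)]))
    return s.x.round(1),round(-s.fun,1)
E
python3 - <<'E'
from h import *
T={50:(641,-100),70:(455,160),90:(653,95),110:(371,303)}
W={50:(484,6),70:(586,265),90:(356,-296),110:(498,-423)}
for n in("top","side"):
    c=pickle.load(open(f"{n}0.pkl","rb"))
    for k in T:
        print(n,k,"tray",ringfit(c,*T[k],k/2+12,12),"wheel",ringfit(c,*W[k],k/2,10))
    print("hub tops",{k:ringfit(c,*W[k],15,50) for k in W})
    print("tumbler",ringfit(c,*back(c,[[146,192]] if n=="top" else [[222,137]],90)[0],36,90))
E
```

```text
top 50 tray (array([639.5, -98.5]), np.float64(55.7)) wheel (array([483.6,   8.7]), np.float64(43.2))
top 70 tray (array([454.9, 163.4]), np.float64(55.7)) wheel (array([587.4, 269.3]), np.float64(41.3))
top 90 tray (array([653.3,  98.8]), np.float64(55.6)) wheel (array([ 356.1, -294.4]), np.float64(42.5))
top 110 tray (array([370.3, 307.4]), np.float64(55.7)) wheel (array([ 498.4, -421.5]), np.float64(41.4))
hub tops {50: (array([484.1,   7.9]), np.float64(57.5)), 70: (array([587.4, 269.2]), np.float64(54.8)), 90: (array([ 355.9, -292.4]), np.float64(55.9)), 110: (array([ 497.8, -421.3]), np.float64(54.6))}
tumbler (array([507.8, 414.9]), np.float64(27.5))
side 50 tray (array([643.4, -98.8]), np.float64(33.4)) wheel (array([494.4,  13.5]), np.float64(19.2))
side 70 tray (array([457.5, 162.7]), np.float64(30.7)) wheel (array([590.9, 270.5]), np.float64(17.4))
side 90 tray (array([655.5,  97.6]), np.float64(29.8)) wheel (array([ 358.9, -294.1]), np.float64(37.3))
side 110 tray (array([372.6, 305.6]), np.float64(30.9)) wheel (array([ 501. , -421.3]), np.float64(40.2))
hub tops {50: (array([486.1,   7. ]), np.float64(44.7)), 70: (array([589.1, 267.9]), np.float64(35.3)), 90: (array([ 358. , -294.5]), np.float64(53.5)), 110: (array([ 499.5, -422.2]), np.float64(50.8))}
tumbler (array([508.8, 408.4]), np.float64(10.8))
```

servo_tool(linear=[[0,0,0.05],[0,0,0.05],[0,0,0.05],[0,0,0.05],[0,0,0.05],[0,0,0.05],[0,0,0.05],[0,0,0.05]], spin=[0.106,0.106,0.106,0.106,0.106,0.106,0.106,0.106], hand=1)

```text
time: 1.1
tool_pos: [125.1, 509.6, 124.2]
tcp_rot: [-3.141, 0.001, 1.563]
contact_force: [0.1, 0.9, -0.0]
grip_width: 92.0
finger_force: 0.0
```

servo_tool(linear=[[-0.1,0.07,0],[-0.2,0.145,0],[-0.22,0.16,0],[-0.22,0.16,0],[-0.22,0.16,0],[-0.22,0.16,0],[-0.22,0.16,0],[-0.22,0.16,0]], spin=[-0.005,0,0,0,0,0,0,0])

```text
time: 2.1
tool_pos: [362.7, 185.6, 124.9]
tcp_rot: [3.141, -0.0, 1.577]
contact_force: [0.8, 1.7, -0.3]
grip_width: 91.9
finger_force: 0.0
```

servo_tool(linear=[[-0.22,0.16,0],[-0.22,0.16,0],[-0.22,0.16,0],[-0.15,0.11,0],[-0.08,0.04,0],[0,0,0],[0,0,0],[0,0,0]], spin=[0,0,0,0,0,0,0,0])

```text
time: 3.1
tool_pos: [488.3, 11.0, 125.0]
tcp_rot: [-3.141, -0.0, 1.578]
contact_force: [-0.6, 0.5, 0.5]
grip_width: 91.8
finger_force: 0.0
```

```bash
python3 - <<'E'
from h import *
from plant import optics
c=optics.capture("wrist");cv2.imwrite("pics/w1.png",c["frame"])
print(proj(c,np.array([[485,7.5,50.],[456,163,12],[641.5,-98.6,12]])))
print(ringfit(c,485,7.5,25,10),ringfit(c,485,7.5,15,50))
E
```

```text
[[277.18123251 212.75286905]
 [242.82388632  17.27384653]
 [422.67401238 295.26490366]]
(array([485.3,   0.5]), np.float64(52.2)) (array([484.6,  10. ]), np.float64(55.8))
```

View pics/w1.png

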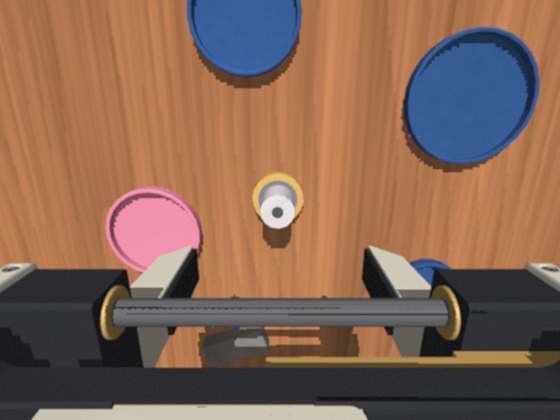

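The wrist view shows the wheel_50 hub top at (277,211), within 3 mm of my estimate. The pink decoy is at (153,230). The next move descends over the hub and grips it.

servo_tool(linear=[[-0.012,-0.016,0.05],[0,0,0.12],[0,0,0.15],[0,0,0.12],[0,0,0.07],[0,0,0.03],[0,0,0],[0,0,0]], spin=[0.004,0,0,0,0,0,0,0])

```text
time: 4.15
tool_pos: [486.3, 7.4, 17.6]
tcp_rot: [3.14, 0.0, 1.57]
contact_force: [-0.4, -0.6, 0.4]
grip_width: 91.6
finger_force: 0.0
```

servo_tool(linear=[[0,0,0],[0,0,0],[0,0,0],[0,0,0],[0,0,0],[0,0,0],[0,0,0],[0,0,0]], spin=[0,0,0,0,0,0,0,0], hand=-1)

```text
time: 5.15
tool_pos: [485.8, 7.5, 16.9]
tcp_rot: [3.142, -0.0, 1.57]
contact_force: [0.4, -0.4, -0.0]
grip_width: 28.9
finger_force: 30.0
```

servo_tool(linear=[[0,0,-0.06],[0,0,-0.15],[0,0,-0.12],[-0.075,0.11,0],[-0.13,0.19,0],[-0.15,0.22,0],[-0.11,0.16,0],[-0.07,0.1,0]], spin=[0,0,0,0,0,0,0,0])

```text
time: 6.15
tool_pos: [642.8, -100.9, 83.3]
tcp_rot: [3.141, 0.0, 1.57]
contact_force: [-0.7, 1.1, -1.6]
grip_width: 29.0
finger_force: 30.0
```

servo_tool(linear=[[0,0,0],[0,0,0],[0,0,0],[0,0,0],[0,0,0],[0,0,0],[0,0,0],[0,0,0]], spin=[0,0,0,0,0,0,0,0])

```text
time: 7.15
tool_pos: [641.7, -99.6, 82.9]
tcp_rot: [3.142, -0.0, 1.57]
contact_force: [0.4, 0.0, -1.7]
grip_width: 29.2
finger_force: 30.0
```

```bash
python3 - <<'E'
from h import *
from plant import optics
c=optics.capture("wrist");cv2.imwrite("pics/w2.png",c["frame"])
print(ringfit(c,641.5,-98.6,37,12),ringfit(c,654.4,98.2,57,12))
E
```

```text
(array([644.4, -97.5]), np.float64(46.7)) (array([655. ,  88.8]), np.float64(18.3))
```

View pics/w2.png

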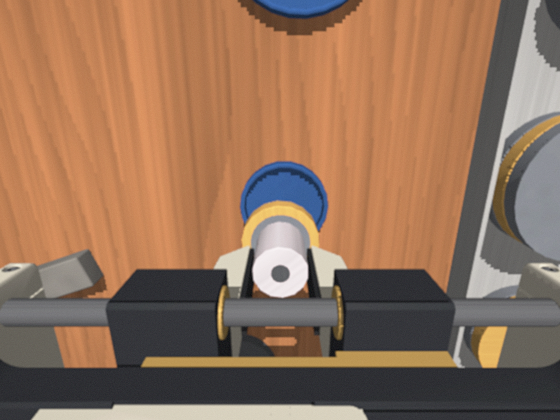

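Wheel_50 is gripped, with its hub at (280,270), and hangs over tray_50, whose rim is centred near (285,203). Positions agree to about 1 mm, so I'm lowering it.

servo_tool(linear=[[0.002,0.003,0.05],[0,0,0.09],[0,0,0.08],[0,0,0.045],[0,0,0.025],[0,0,0.015],[0,0,0],[0,0,0]], spin=[0,0,0,0,0,0,0,0])

```text
time: 8.2
tool_pos: [642.6, -99.3, 22.4]
tcp_rot: [3.141, 0.0, 1.57]
contact_force: [0.4, -0.4, -1.6]
grip_width: 29.1
finger_force: 30.0
```

servo_tool(linear=[[0,0,0.004],[0,0,0.004],[0,0,0],[0,0,0],[0,0,0],[0,0,0],[0,0,0],[0,0,0]], spin=[0,0,0,0,0,0,0,0])

```text
time: 9.2
tool_pos: [642.5, -99.2, 20.9]
tcp_rot: [3.141, 0.0, 1.57]
contact_force: [-1.8, 0.7, 5.9]
grip_width: 28.9
finger_force: 30.0
```

servo_tool(linear=[[0,0,0],[0,0,0],[0,0,0],[0,0,0],[0,0,0],[0,0,-0.06],[0,0,-0.15],[0,0,-0.2]], spin=[0,0,0,0,0,0,0,0], hand=1)

```text
time: 10.2
tool_pos: [641.8, -99.1, 103.2]
tcp_rot: [-3.14, -0.0, 1.57]
contact_force: [0.4, 0.6, 0.8]
grip_width: 91.8
finger_force: 0.0
```

servo_tool(linear=[[0.12,-0.02,-0.08],[0.22,-0.03,0],[0.25,-0.04,0],[0.27,-0.04,0],[0.27,-0.04,0],[0.27,-0.04,0],[0.24,-0.03,0],[0.2,-0.03,0]], spin=[0,0,0,0,0,0,0,0])

```text
time: 11.2
tool_pos: [586.5, 272.1, 118.0]
tcp_rot: [-3.14, -0.0, 1.572]
contact_force: [0.3, 0.5, -0.3]
grip_width: 92.0
finger_force: 0.0
```

servo_tool(linear=[[0,0,0],[0,0,0],[0,0,0],[0,0,0],[0,0,0],[0,0,0],[0,0,0],[0,0,0]], spin=[0,0,0,0,0,0,0,0])

```text
time: 12.2
tool_pos: [588.4, 268.8, 118.3]
tcp_rot: [-3.142, -0.0, 1.57]
contact_force: [-1.1, -0.4, 0.4]
grip_width: 91.9
finger_force: 0.0
```

```bash
python3 - <<'E'
from h import *
from plant import optics
c=optics.capture("wrist");cv2.imwrite("pics/w3.png",c["frame"])
print(ringfit(c,588.3,268.6,15,50),ringfit(c,588.3,268.6,35,10))
c=optics.capture("top");print(ringfit(c,642,-99,15,54),ringfit(c,642,-99,25,15));pickle.dump(c,open("top1.pkl","wb"))
cv2.imwrite("pics/t1.png",cv2.resize(c["frame"][130:190,270:350],None,fx=6,fy=6,interpolation=2))
E
```

```text
(array([587.5, 271. ]), np.float64(55.6)) (array([587.9, 270.9]), np.float64(57.3))
(array([648.7, -85. ]), np.float64(43.2)) (array([ 641.5, -100.1]), np.float64(49.8))
```

View pics/t1.png

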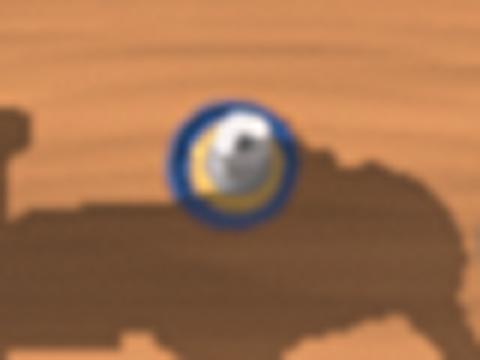

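Crop: wheel_50 sits inside tray_50 with blue showing all round, its hub near (240,150). Wheel_70 measures (588,270), so I'll grip it next.

servo_tool(linear=[[0.005,0,0.05],[0,0,0.12],[0,0,0.14],[0,0,0.11],[0,0,0.06],[0,0,0.025],[0,0,0],[0,0,0]], spin=[0,0,0,0,0,0,0,0])

```text
time: 13.3
tool_pos: [589.1, 270.0, 18.3]
tcp_rot: [3.14, -0.001, 1.57]
contact_force: [-0.9, 0.7, -0.2]
grip_width: 91.9
finger_force: 0.0
```

servo_tool(linear=[[0,0,0],[0,0,0],[0,0,0],[0,0,0],[0,0,0],[0,0,0],[0,0,0],[0,0,0]], spin=[0,0,0,0,0,0,0,0], hand=-1)

```text
time: 14.3
tool_pos: [588.5, 269.8, 17.3]
tcp_rot: [3.142, -0.0, 1.57]
contact_force: [0.7, 0.6, 0.6]
grip_width: 28.9
finger_force: 30.0
```

servo_tool(linear=[[0,0,-0.06],[0,0,-0.15],[0,0,-0.12],[-0.075,-0.09,0],[-0.13,-0.16,0],[-0.15,-0.19,0],[-0.11,-0.14,0],[-0.07,-0.08,0]], spin=[0,0,0,0,0,0,0,0])

```text
time: 15.3
tool_pos: [455.1, 162.0, 84.1]
tcp_rot: [3.141, -0.0, 1.57]
contact_force: [0.1, 0.0, -1.0]
grip_width: 29.0
finger_force: 30.0
```

servo_tool(linear=[[0,0,0],[0,0,0],[0,0,0],[0,0,0],[0,0,0],[0,0,0],[0,0,0],[0,0,0]], spin=[0,0,0,0,0,0,0,0])

```text
time: 16.3
tool_pos: [456.4, 162.9, 83.3]
tcp_rot: [3.142, -0.0, 1.57]
contact_force: [-0.2, -0.0, -1.8]
grip_width: 28.5
finger_force: 30.0
```

```bash
python3 - <<'E'
from h import *
from plant import optics
c=optics.capture("wrist");cv2.imwrite("pics/w4.png",c["frame"])
print(ringfit(c,456,163,47,12))
E
```

```text
(array([456.2, 165.2]), np.float64(46.9))
```

View pics/w4.png

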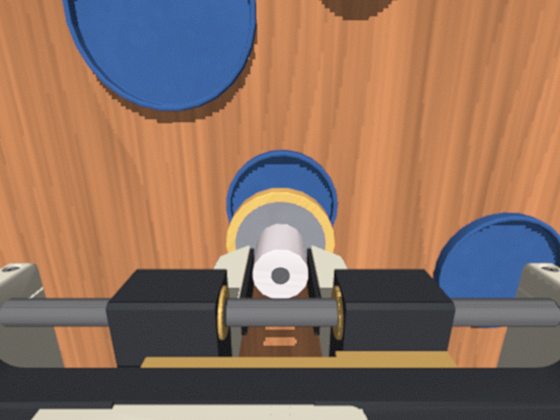

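The wrist view shows wheel_70, hub at (281,274), level over tray_70 at (282,200), within about 1 mm. Lowering it now.

servo_tool(linear=[[0.004,0,0.05],[0,0,0.09],[0,0,0.08],[0,0,0.045],[0,0,0.025],[0,0,0.012],[0,0,0.006],[0,0,0.004]], spin=[0,0,0,0,0,0,0,0])

```text
time: 17.35
tool_pos: [456.7, 163.7, 21.2]
tcp_rot: [3.141, -0.0, 1.57]
contact_force: [-1.7, -1.0, 5.8]
grip_width: 28.9
finger_force: 30.0
```

servo_tool(linear=[[0,0,0],[0,0,0],[0,0,0],[0,0,0],[0,0,0],[0,0,0],[0,0,0],[0,0,0]], spin=[0,0,0,0,0,0,0,0])

```text
time: 18.35
tool_pos: [456.7, 163.7, 21.2]
tcp_rot: [3.141, -0.0, 1.57]
contact_force: [-0.6, -0.2, 4.7]
grip_width: 29.3
finger_force: 30.0
```

servo_tool(linear=[[0,0,0],[0,0,0],[0,0,0],[0,0,0],[0,0,0],[0,0,-0.06],[0,0,-0.15],[0,0,-0.2]], spin=[0,0,0,0,0,0,0,0], hand=1)

```text
time: 19.35
tool_pos: [455.9, 163.6, 104.0]
tcp_rot: [-3.14, 0.0, 1.57]
contact_force: [-0.3, -0.1, 0.5]
grip_width: 91.8
finger_force: 0.0
```

servo_tool(linear=[[-0.12,-0.02,-0.09],[-0.2,-0.05,0],[-0.24,-0.05,0],[-0.26,-0.06,0],[-0.26,-0.06,0],[-0.26,-0.06,0],[-0.26,-0.06,0],[-0.26,-0.06,0]], spin=[0,0,0,0,0,0,0,0])

```text
time: 20.35
tool_pos: [371.8, -210.1, 121.9]
tcp_rot: [3.14, 0.001, 1.57]
contact_force: [1.1, -0.2, -0.7]
grip_width: 91.8
finger_force: 0.0
```

servo_tool(linear=[[-0.23,-0.05,0],[-0.15,-0.02,0],[-0.045,-0.009,0],[0,0,0],[0,0,0],[0,0,0],[0,0,0],[0,0,0]], spin=[0,0,0,0,0,0,0,0])

```text
time: 21.35
tool_pos: [356.5, -293.0, 120.9]
tcp_rot: [3.142, -0.0, 1.571]
contact_force: [0.6, 0.1, 0.2]
grip_width: 91.6
finger_force: 0.0
```

```bash
python3 - <<'E'
from h import *
from plant import optics
c=optics.capture("wrist");cv2.imwrite("pics/w5.png",c["frame"])
print(ringfit(c,357,-293.5,15,50),ringfit(c,357,-293.5,45,10))
c=optics.capture("top");print(ringfit(c,456.5,164,35,15));pickle.dump(c,open("top2.pkl","wb"))
cv2.imwrite("pics/t2.png",cv2.resize(c["frame"][180:240,190:270],None,fx=6,fy=6,interpolation=2))
E
```

```text
(array([ 356. , -292.4]), np.float64(55.8)) (array([ 357.3, -294.3]), np.float64(54.6))
(array([454.3, 161.7]), np.float64(58.6))
```

View pics/t2.png

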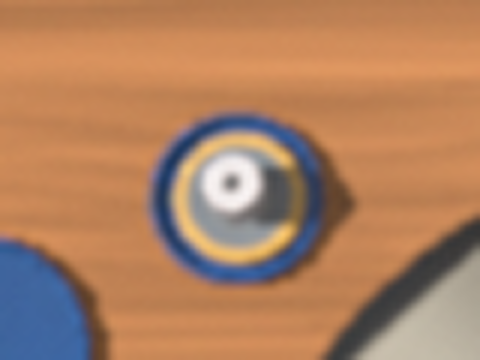

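Crop: wheel_70 lies inside tray_70, brass rim centred near (240,198) with blue all round. The arm is aligned over wheel_90, so I'm gripping it.

servo_tool(linear=[[0,0,0.05],[0,0,0.12],[0,0,0.15],[0,0,0.11],[0,0,0.06],[0,0,0.028],[0,0,0],[0,0,0]], spin=[0,0,0,0,0,0,0,0])

```text
time: 22.45
tool_pos: [356.8, -293.7, 17.9]
tcp_rot: [3.141, 0.001, 1.57]
contact_force: [0.4, -0.5, 1.5]
grip_width: 91.7
finger_force: 0.0
```

servo_tool(linear=[[0,0,0],[0,0,0],[0,0,0],[0,0,0],[0,0,0],[0,0,0],[0,0,0],[0,0,0]], spin=[0,0,0,0,0,0,0,0], hand=-1)

```text
time: 23.45
tool_pos: [356.5, -293.3, 17.3]
tcp_rot: [3.141, -0.0, 1.57]
contact_force: [0.6, -0.6, -1.1]
grip_width: 28.7
finger_force: 30.0
```

servo_tool(linear=[[0,0,-0.06],[0,0,-0.15],[0,0,-0.12],[0.117,0.089,0],[0.176,0.134,0],[0.215,0.164,0],[0.215,0.164,0],[0.215,0.164,0]], spin=[0,0,0,0,0,0,0,0])

```text
time: 24.45
tool_pos: [500.2, -104.2, 83.9]
tcp_rot: [3.142, 0.0, 1.57]
contact_force: [1.1, -1.1, -2.4]
grip_width: 28.9
finger_force: 30.0
```

servo_tool(linear=[[0.215,0.164,0],[0.215,0.164,0],[0.215,0.164,0],[0.176,0.134,0],[0.117,0.089,0],[0.08,0.06,0],[0,0,0],[0,0,0]], spin=[0,0,0,0,0,0,0,0])

```text
time: 25.45
tool_pos: [653.8, 97.2, 83.3]
tcp_rot: [-3.14, 0.0, 1.57]
contact_force: [0.4, 0.2, -2.7]
grip_width: 28.7
finger_force: 30.0
```

servo_tool(linear=[[0,0,0],[0,0,0],[0,0,0],[0,0,0],[0,0,0],[0,0,0],[0,0,0],[0,0,0]], spin=[0,0,0,0,0,0,0,0])

```text
time: 26.45
tool_pos: [654.6, 97.8, 83.3]
tcp_rot: [3.142, -0.0, 1.57]
contact_force: [-0.5, 0.7, -2.6]
grip_width: 28.9
finger_force: 30.0
```

```bash
python3 - <<'E'
from h import *
from plant import optics
c=optics.capture("wrist");cv2.imwrite("pics/w6.png",c["frame"])
print(ringfit(c,654.4,98.2,57,12))
E
```

```text
(array([655.6, 100.3]), np.float64(43.8))
```

View pics/w6.png

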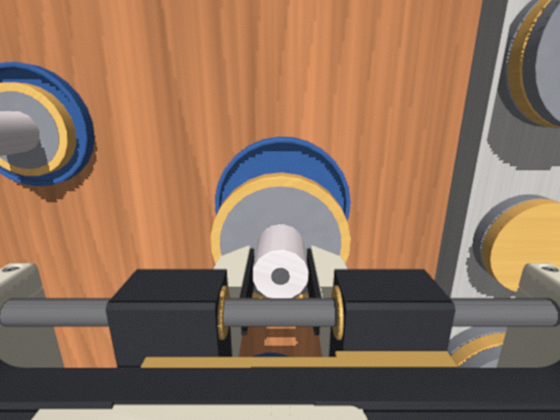

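The wrist view shows wheel_90, hub at (281,274), level over tray_90 near (283,195). Lowering it now.

servo_tool(linear=[[0.005,0.002,0.05],[0,0,0.09],[0,0,0.08],[0,0,0.045],[0,0,0.025],[0,0,0.012],[0,0,0.006],[0,0,0.004]], spin=[0,0,0,0,0,0,0,0])

```text
time: 27.5
tool_pos: [655.3, 98.8, 21.4]
tcp_rot: [3.141, -0.0, 1.57]
contact_force: [1.3, 0.0, -0.3]
grip_width: 29.0
finger_force: 30.0
```

servo_tool(linear=[[0,0,0],[0,0,0],[0,0,0],[0,0,0],[0,0,0],[0,0,0],[0,0,0],[0,0,0]], spin=[0,0,0,0,0,0,0,0])

```text
time: 28.5
tool_pos: [655.3, 98.8, 21.3]
tcp_rot: [3.141, -0.0, 1.57]
contact_force: [1.9, -0.7, 2.7]
grip_width: 28.9
finger_force: 30.0
```

servo_tool(linear=[[0,0,0],[0,0,0],[0,0,0],[0,0,0],[0,0,0],[0,0,-0.06],[0,0,-0.15],[0,0,-0.2]], spin=[0,0,0,0,0,0,0,0], hand=1)

```text
time: 29.5
tool_pos: [654.5, 98.8, 103.8]
tcp_rot: [-3.14, -0.0, 1.57]
contact_force: [0.1, 0.2, 0.8]
grip_width: 91.6
finger_force: 0.0
```

servo_tool(linear=[[-0.104,-0.031,-0.09],[-0.182,-0.055,0],[-0.247,-0.074,0],[-0.247,-0.074,0],[-0.247,-0.074,0],[-0.247,-0.074,0],[-0.247,-0.074,0],[-0.247,-0.074,0]], spin=[0,0,0,0,0,0,0,0])

```text
time: 30.5
tool_pos: [546.9, -257.2, 120.7]
tcp_rot: [-3.141, -0.0, 1.57]
contact_force: [0.4, -0.5, 0.6]
grip_width: 91.9
finger_force: 0.0
```

servo_tool(linear=[[-0.247,-0.074,0],[-0.247,-0.074,0],[-0.208,-0.062,0],[-0.13,-0.039,0],[0,0,0],[0,0,0],[0,0,0],[0,0,0]], spin=[0,0,0,0,0,0,0,0])

```text
time: 31.5
tool_pos: [499.6, -420.1, 121.1]
tcp_rot: [3.141, -0.0, 1.572]
contact_force: [0.4, -0.3, -1.5]
grip_width: 92.0
finger_force: 0.0
```

```bash
python3 - <<'E'
from h import *
from plant import optics
c=optics.capture("wrist");cv2.imwrite("pics/w7.png",c["frame"])
print(ringfit(c,499,-421.8,15,50),ringfit(c,499,-421.8,55,10))
c=optics.capture("top");print(ringfit(c,655,99,45,15));pickle.dump(c,open("top3.pkl","wb"))
cv2.imwrite("pics/t3.png",cv2.resize(c["frame"][125:185,205:285],None,fx=6,fy=6,interpolation=2))
E
```

```text
(array([ 498.7, -419.6]), np.float64(56.2)) (array([ 498.8, -420. ]), np.float64(57.3))
(array([653.5,  97.4]), np.float64(59.0))
```

View pics/t3.png

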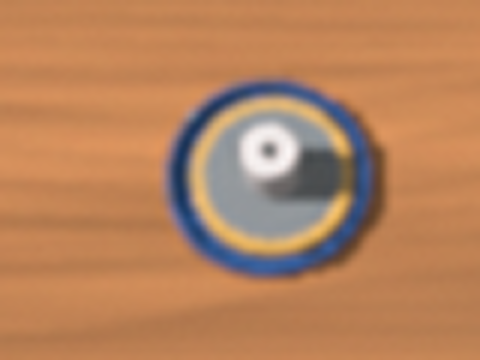

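Crop: wheel_90 lies inside tray_90, its brass rim centred at about (270,175). The arm is aligned over wheel_110 within 1 mm, so I'm gripping it.

servo_tool(linear=[[0,0,0.05],[0,0,0.12],[0,0,0.15],[0,0,0.11],[0,0,0.06],[0,0,0.028],[0,0,0],[0,0,0]], spin=[0,0,0,0,0,0,0,0])

```text
time: 32.6
tool_pos: [499.4, -421.6, 18.2]
tcp_rot: [3.14, 0.001, 1.57]
contact_force: [-0.5, 0.4, 0.2]
grip_width: 91.7
finger_force: 0.0
```

servo_tool(linear=[[0,0,0],[0,0,0],[0,0,0],[0,0,0],[0,0,0],[0,0,0],[0,0,0],[0,0,0]], spin=[0,0,0,0,0,0,0,0], hand=-1)

```text
time: 33.6
tool_pos: [499.1, -421.1, 17.2]
tcp_rot: [3.141, -0.0, 1.57]
contact_force: [0.6, 0.3, 0.0]
grip_width: 29.1
finger_force: 30.0
```

servo_tool(linear=[[0,0,-0.07],[0,0,-0.17],[0,0,-0.16],[0.109,-0.019,0],[0.182,-0.032,0],[0.236,-0.041,0],[0.236,-0.041,0],[0.236,-0.041,0]], spin=[0,0,0,0,0,0,0,0])

```text
time: 34.6
tool_pos: [463.5, -219.7, 97.6]
tcp_rot: [-3.141, -0.0, 1.57]
contact_force: [1.5, 0.5, -5.6]
grip_width: 28.8
finger_force: 30.0
```

servo_tool(linear=[[0.236,-0.041,0],[0.236,-0.041,0],[0.236,-0.041,0],[0.236,-0.041,0],[0.236,-0.041,0],[0.236,-0.041,0],[0.236,-0.041,0],[0.236,-0.041,0]], spin=[0,0,0,0,0,0,0,0])

```text
time: 35.6
tool_pos: [398.3, 157.7, 98.0]
tcp_rot: [3.141, -0.0, 1.57]
contact_force: [0.7, -0.0, -5.7]
grip_width: 28.8
finger_force: 30.0
```

servo_tool(linear=[[0.236,-0.041,0],[0.2,-0.035,0],[0.164,-0.029,0],[0.109,-0.019,0],[0.042,-0.012,0],[0,0,0],[0,0,0],[0,0,0]], spin=[0,0,0,0,0,0,0,0])

```text
time: 36.6
tool_pos: [371.9, 305.8, 97.4]
tcp_rot: [-3.142, 0.0, 1.569]
contact_force: [-0.1, -0.2, -5.5]
grip_width: 28.9
finger_force: 30.0
```

```bash
python3 - <<'E'
from h import *
from plant import optics,monitor
c=optics.capture("wrist");cv2.imwrite("pics/w8.png",c["frame"])
print(ringfit(c,371.5,306.5,67,12),monitor.get_obs()["tool_pos"])
E
```

```text
(array([372. , 309.8]), np.float64(40.0)) [371.92857019 305.88177967  97.38658691]
```

View pics/w8.png

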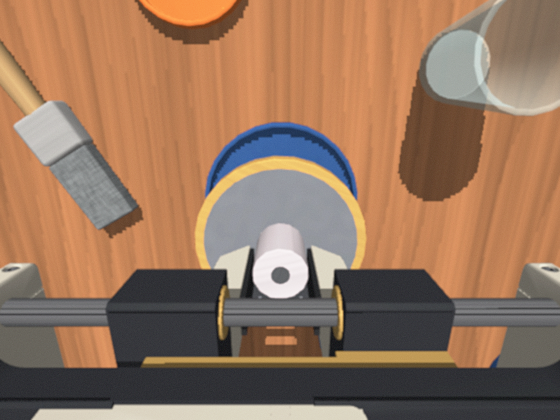

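The wrist view shows wheel_110, hub at (281,274), level over tray_110 near (282,190). The tumbler at (490,60) is untouched. Lowering with a 1.4 mm correction.

servo_tool(linear=[[0.007,0,0.06],[0,0,0.1],[0,0,0.1],[0,0,0.06],[0,0,0.035],[0,0,0.015],[0,0,0.008],[0,0,0.005]], spin=[0,0,0,0,0,0,0,0])

```text
time: 37.65
tool_pos: [372.1, 308.1, 21.2]
tcp_rot: [3.141, -0.001, 1.57]
contact_force: [-1.7, -1.2, 4.6]
grip_width: 28.9
finger_force: 30.0
```

servo_tool(linear=[[0,0,0],[0,0,0],[0,0,0],[0,0,0],[0,0,0],[0,0,0],[0,0,0],[0,0,0]], spin=[0,0,0,0,0,0,0,0])

```text
time: 38.65
tool_pos: [372.1, 308.1, 21.2]
tcp_rot: [3.141, -0.001, 1.57]
contact_force: [-0.0, -1.1, 5.1]
grip_width: 28.9
finger_force: 30.0
```

servo_tool(linear=[[0,0,0],[0,0,0],[0,0,0],[0,0,0],[0,0,0],[0,0,-0.06],[0,0,-0.15],[0,0,-0.2]], spin=[0,0,0,0,0,0,0,0], hand=1)

```text
time: 39.65
tool_pos: [371.2, 307.6, 103.8]
tcp_rot: [-3.14, 0.001, 1.57]
contact_force: [0.2, 0.0, -0.3]
grip_width: 91.5
finger_force: 0.0
```

servo_tool(linear=[[-0.05,0.02,-0.15],[-0.15,0.02,-0.15],[-0.2,0.02,0],[-0.25,0.02,0],[-0.25,0.02,0],[-0.25,0.02,0],[-0.25,0.02,0],[-0.2,0.02,0]], spin=[0,0,0,0,0,0,0,0])

```text
time: 40.65
tool_pos: [403.6, -13.9, 163.7]
tcp_rot: [3.14, 0.0, 1.569]
contact_force: [1.2, 0.7, 0.1]
grip_width: 91.9
finger_force: 0.0
```

```bash
python3 - <<'E'
from h import *
from plant import optics
c=optics.capture("top");print(ringfit(c,372,307.5,55,15))
cv2.imwrite("pics/end.png",cv2.resize(c["frame"][120:280,100:430],None,fx=2.4,fy=2.4,interpolation=2))
E
```

```text
(array([370. , 307.5]), np.float64(60.0))
```

View pics/end.png

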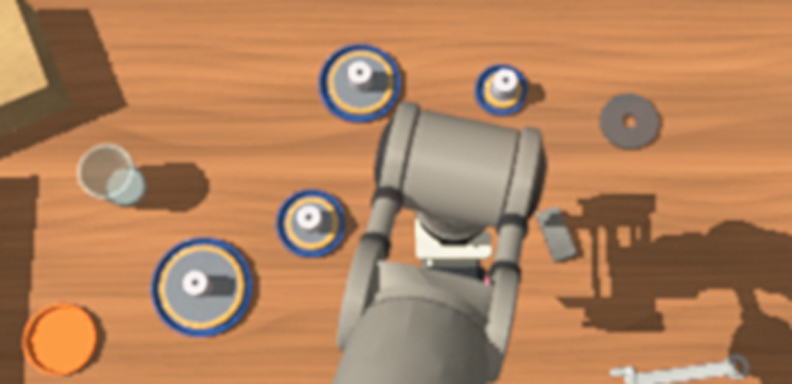

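The final view shows all four wheels flat and centred in their blue trays, at (503,90), (311,223), (360,83) and (203,287). The tumbler at (105,170) and the bare disc at (630,121) haven't moved. Handing in.

```bash
python3 -c "
from plant import workorder
print(workorder.close_job())"
```

```text
the job is handed in; nothing more can be done
None
```

All four hubbed wheels are lying flat, each in its matching blue tray; the tumbler and bare disc are where they were, and I handed the job in at about 41 s of the 102 s allowed.

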